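Dock and lock the scrap box

TASK

The green scrap box was left standing on one end. Tip it over so that its flanged underside is down and its opening up, bring it past the honey jar and the spice jar and slide it fully home into the steel dock, flanges under the rails; only then turn the orange lock arm round across the mouth of the dock to its stop, behind the box. Leave the honey jar, the spice jar and the salt shaker standing where they are.

Things in the scene. Friction and masses are not known exactly. Their poses are not given: they have to be found in the camera images.
- scrap_box: green open-topped plastic box, 116 mm long (x), 64 wide (y), 70 high (z), walls and floor 4 mm, about 250 g. Origin: centre of the underside; +z points out through the opening. Along the foot of both long sides a flange 5 mm thick sticks out 10 mm (84 mm overall). Ends alike: either may go first. It starts standing on one end, +z level; a push high on the opening side tips it onto its underside.
- dock: U-shaped steel dock, fixed, no floor. Origin: on the worktop, where the centre of the box's underside is when home; +x = direction in which the box slides in, z up. Side rails from x = -58 to +70 mm, 90 mm apart inside, 13 mm high, with inward lips (underside 9.5 mm up, 72 mm clear between them) that the flanges go under. Back stop: face at x = +60 mm, 22 mm high.
- dock_mouth (a point): middle of the dock's mouth, on the worktop at dock x = -88, y = 0 mm; here the flared guides (13 mm high) stand about 121 mm apart, narrowing to 90 mm at x = -58. A red dot on the rail at y = -45 mm is the locked mark.
- lock_axis (a point): axis of the black lock collar (12 mm radius), on top of it, 33 mm above the worktop, at dock x = -70, y = +68 mm
- lock (a joint): angle of the orange lock arm on its collar, counter-clockwise from above: 0 = along the dock's +y (outward), 1.57 = dock -x, 3.14 = dock -y, across the mouth: locked, at its stop. Arm 12 mm wide, 62 mm long from the axis, 16 to 27 mm above the worktop; about 1 N at its pin turns it and it stays where left. Locked, its face is at dock x = -64 mm, just behind a box that is home.
- lock_pin (a point): top centre of the upright orange pin at the end of the lock arm, 12 mm diameter, 56 mm from the collar's axis, reaching 50 mm above the worktop
- honey: honey jar, 71 mm diameter, 110 mm high, origin at the centre of its underside; stays where it is
- spice: spice jar with black cap, 41 mm diameter, 105 mm high, origin at the centre of its underside; stays where it is
- salt: salt shaker, 44 mm diameter, 90 mm high, origin at the centre of its underside; stays where it is
There are look-alikes about, which are no part of the job. There is more than one size of the scrap_box; the job needs the larger.

How it is judged:
On the way, in this order (a step that is already met when the one before it is completed fails the run):
1. the box is tipped onto its underside, opening up (angle between scrap_box's own z axis and vertical below 0.15 rad and height (world z) of scrap_box below 0.02 m), for 0.2 s.
2. the box is home in the dock, flanges under the rails, while the lock arm is still open (x of scrap_box in the frame of dock above -0.008 m and horizontal distance between scrap_box and dock below 0.01 m and height (world z) of scrap_box below 0.006 m and angle between scrap_box's own z axis and vertical below 0.1 rad and value of joint lock below 2.5 rad), for 0.2 s.
At the end, for the whole second after the job is handed in: The box stands at rest on its underside in the dock, opening up, within 8 mm of its home position, flanges under the rails; the lock arm is within 0.19 rad of its locked stop; honey jar, spice jar and salt shaker are within 30 mm of where they stood (x of scrap_box in the frame of dock above -0.008 m and horizontal distance between scrap_box and dock below 0.01 m and height (world z) of scrap_box below 0.006 m and angle between scrap_box's own z axis and vertical below 0.1 rad and value of joint lock above 2.95 rad and linear speed of scrap_box below 0.02 m/s and distance of each of honey, spice, salt from where it was at the start of the episode below 0.03 m); the robot touches nothing.
It fails at once if the honey jar, spice jar or salt shaker is pushed more than 30 mm or tipped over (distance of any of honey, spice, salt from where it was at the start of the episode above 0.03 m or angle between any of honey, spice, salt's own z axis and vertical above 0.4 rad).
It also fails if it takes over 72 s, if anything falls off the work surface, if the arm or the gripper's body presses on something with over 40 N, if the wrist force passes 120 N, or if a joint passes its speed limit or range.

ROBOT

A 6-joint arm with a two-finger parallel gripper is mounted at the origin on a cart in front of the work surface, level with it; the furniture and walls round the work are solid. World frame = base frame: x ahead of the robot, y to its left, z up, the work surface at z = 0. Lengths are in m, angles in rad, forces in N, time in s.
With the tool pointing down it reaches from about 0.35 to 0.725 m from the base axis. Payload 6 kg.
Tool frame: the origin (TCP) lies midway between the tips of the shut fingers; the grasp point (between the pads) lies 19 mm behind it (ctrl.tcp_to_grasp is the distance from the TCP to the grasp point, in m); x points along the fingers, y is the direction in which the jaws open and shut, and the axes are right-handed (so a half turn about x gives the same grasp; the last joint's range is limited). The gripper opens to 85 mm and grips with 20 to 120 N. Pads are 22 mm wide; open, the fingers measure 114 mm over their backs; the gripper's body (76 mm by 85 mm) begins 54 mm behind the grasp point. The pads swing forward as they close: fully open they stand 13 mm farther back than shut.
Start: joints at [-0.983, 0.04, 0.085, 0, -1.615, -0.334], TCP at [0.151, -0.581, 0.231] pointing down, gripper open.
Joint ranges: [-2.56, 2.56], [-1.29, 2.01], [-1.08, 1.49], [-3.29, 1.98], [-2.81, -0.18], [-2.99, 2.99]. Speed limits (rad/s): [2.57, 2.57, 3.01, 3.14, 3.14, 3.14].

INTERFACE

Orientations are given as [roll, pitch, yaw] about the fixed x, y, z axes, in that order (R = Rz(yaw) Ry(pitch) Rx(roll)).
In Python, from cell import ctrl gives the robot as it stands. The module is installed in compiled form; this text tells all that it offers.
- The arm moves only by the shell command python3 -m crank 'ROWS' [FORCE]. ROWS is JSON, one flat list of numbers, 7 for each row, row after row: the closure, from 0 (fully open) to 1 (shut), then the shift along the world's x, y, z in mm, then the turn, a rotation vector about the world's x, y, z in degrees. A call has 1 to 20 rows; each row is the pose to reach, as a shift and turn from the pose commanded when the call began; what a row does not reach only later rows make up. A row lasts 1/8 s, in which the tool goes at most 62.5 mm and 10.7 degrees, less where a joint would pass 70% of its speed; a pose out of reach is approached as far as the arm can. A call with a gripper value outside its range is refused whole. The fingers move at their own pace and stop on an object; FORCE is the grip in N (left out, the last holds). Time passes only in rows, so rows that repeat a pose let the fingers close. It gives the time, the measured TCP pose, the force and the opening at its end, in the units of the state.
- ctrl.observe(): the state, without advancing time (a new reading comes with each control period).
- ctrl.read_camera(name): name is "scene" or "top"; returns a dict with "pixels" (384x512x3 uint8, blue, green, red), "vertical_fov" (degrees; the focal length in pixels is half the picture's height over the tangent of half this angle, whatever the lens; pixels are square), "cx", "cy" (the principal point, pixels), "view" (4x4, takes a point from world to camera coordinates). Camera axes: x right, y up, looking along -z (the intrinsics and any distortion apply to the point x, -y, -z); pixel columns grow to the right and rows downward; lengths in m; the calibration is good to about 2 mm. A picture is of the moment at which its call begins. There is no depth.
- ctrl.finish_job(): hands the job in, once; it reports no verdict.
The state is a dict: "time_s": time; "q": joint angles; "qvel": joint speeds; "effort": joint torques, N m; "tool_pos": TCP position; "ee_rot": TCP orientation; "wrist_force": force on the tool from outside, world axes, zero at the start; "moment": the same for the moment, N m; "grip_width": finger opening in m.
Only numpy, scipy, OpenCV 4.12 (cv2) and the standard library are available. Lean on these libraries where they do the work, as an engineer would, in place of code of your own. Each camera call takes 0.05 s, during which the arm holds its last target. There are 200 camera calls.

## Working session

There is one attempt and no reset: what is moved stays moved. The work goes in short steps, Python scripts to look and compute and a shell command to move; the robot and the scene stay as the last step left them, time stands still between calls to the robot, and variables do not carry over. Pictures are saved under pics/ and viewed, about 8 in all and at most 12, crops included, and the job is handed in when it is done.

```bash
mkdir -p pics
cat > h.py <<'E'
import numpy as np, cv2
from cell import ctrl
def cam(n): 
    c=ctrl.read_camera(n); c['img']=np.array(c['pixels']); c['f']=192/np.tan(np.radians(c['vertical_fov'])/2); return c
def ray(c,u,v,z):
    V=np.array(c['view']); d=np.array([(u-c['cx'])/c['f'],-(v-c['cy'])/c['f'],-1])
    k=c.get('distortion',None)
    R=V[:3,:3].T; o=-R@V[:3,3]; d=R@d; return o+d*(z-o[2])/d[2]
def proj(c,p):
    q=np.array(c['view'])@np.append(p,1); return c['cx']-c['f']*q[0]/q[2], c['cy']+c['f']*q[1]/q[2]
E
python3 - <<'E'
from h import *
a=cam('scene');b=cam('top')
for n,c in(('scene',a),('top',b)):
    print(n,[(k,v) for k,v in c.items() if k not in('pixels','img','view')]); print(np.round(np.array(c['view']),3).tolist())
    V=np.array(c['view']);print(-V[:3,:3].T@V[:3,3])
    cv2.imwrite(f'pics/{n}0.png',cv2.resize(c['img'],(800,600),interpolation=cv2.INTER_CUBIC)); np.save(n+'0.npy',c['img'])
print(ctrl.observe())
E
```

```text
scene [('vertical_fov', 46.48962338313216), ('cx', 255.63504416341007), ('cy', 190.22212077371123), ('f', np.float64(447.0037038146443))]
[[-0.577, -0.817, -0.006, 0.308], [0.528, -0.378, 0.76, -0.314], [-0.623, 0.436, 0.65, -1.08], [0.0, 0.0, 0.0, 1.0]]
[-0.3290075   0.6031518   0.94204241]
top [('vertical_fov', 52.48048036002958), ('cx', 258.31108686043024), ('cy', 197.5716439759296), ('f', np.float64(389.50473235215924))]
[[-0.02, -1.0, 0.013, 0.005], [0.997, -0.019, 0.075, -0.495], [-0.075, 0.015, 0.997, -1.038], [0.0, 0.0, 0.0, 1.0]]
[0.41539454 0.01066784 1.07255589]
{'time_s': 0.1, 'q': array([-9.83323627e-01,  4.07630285e-02,  8.39138433e-02, -4.19597936e-04,
       -1.61552741e+00, -3.33706341e-01]), 'qvel': array([ 4.30935981e-04, -1.28929824e-03,  1.15178443e-03,  1.98214915e-03,
        6.62149813e-04,  9.50040082e-05]), 'effort': array([-6.19343977e-03, -3.69349158e+01,  3.48278475e+01,  6.95165187e+00,
       -4.54009976e-03, -5.93564025e-06]), 'tool_pos': array([ 0.15063021, -0.58046988,  0.23037187]), 'ee_rot': array([1.6451986 , 1.5691614 , 1.89898339]), 'wrist_force': array([-0.81412983,  0.16456074,  0.13189114]), 'moment': array([ 0.02607309,  0.03032683, -0.02218338]), 'grip_width': 0.08545671558496555}
```

View pics/scene0.png

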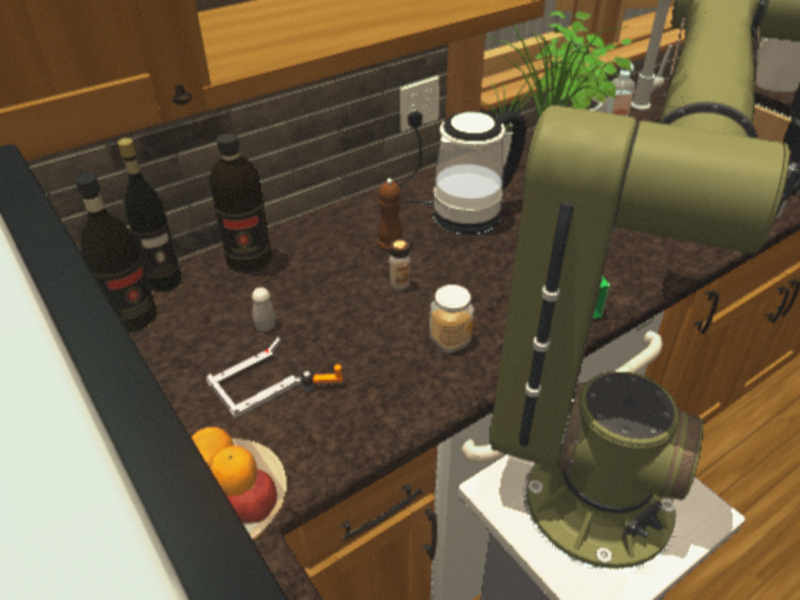

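View pics/top0.png

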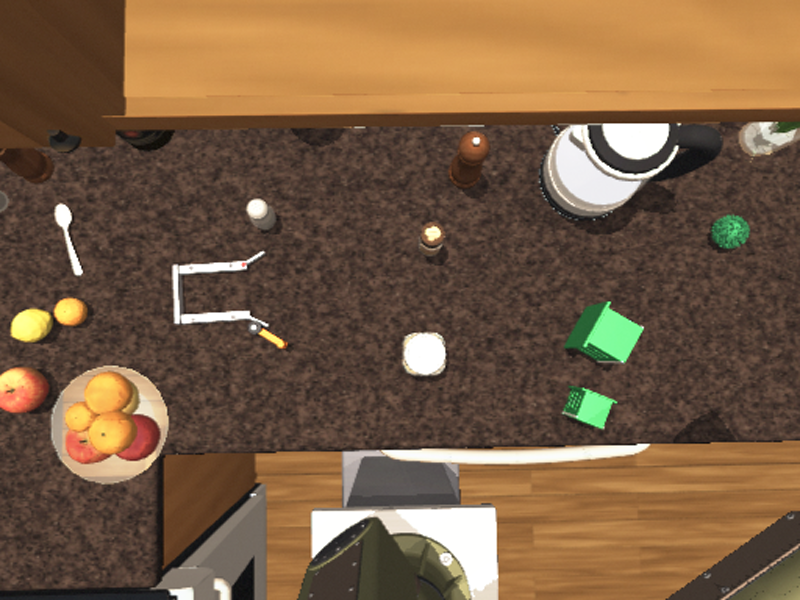

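The scene view shows the jars, salt and dock, with most of the green hidden behind the arm. In the top view (800 px scale) the dock is at (175-265, 255-345) with its mouth to the right. The lock collar is at (255,327) and the pin at (283,345). Honey is at (424,354), spice at (432,238) and salt at (261,213). There are two green boxes: A at (605,333), larger, and B at (590,407), smaller. A fits the job, and I'll confirm it in a crop.

Run:
```python
from h import *
b=cam('top'); s=1.5625
def P(n,u,v,z): print(n,np.round(ray(b,(u+.5)/s-.5,(v+.5)/s-.5,z)[:2]*1000))
P('honey',424,354,.110);P('spice',432,234,.105);P('salt',260,208,.09)
P('collar',255,327,.033);P('pin',283,345,.05)
P('backtop',176,266,.022);P('backbot',178,322,.022);P('raildot',244,265,.013);P('railend',250,314,.013)
P('kettle',590,215,0);P('mill',472,148,.15); P('front edge',600,443,0); P('plantball',730,232,0.03)
im=b['img'][180:285,345:430]; cv2.imwrite('pics/crop.png',cv2.resize(im,None,fx=5.7,fy=5.7,interpolation=cv2.INTER_CUBIC))
cv2.imwrite('pics/crop2.png',cv2.resize(np.hstack([b['img'][180:285,345:430],b['img'][150:255,100:185]]),None,fx=4.7,fy=4.7,interpolation=cv2.INTER_CUBIC))
```

```text
honey [416. -34.]
spice [608. -51.]
salt [659. 228.]
collar [468. 250.]
pin [436. 199.]
backtop [576. 388.]
backbot [479. 384.]
raildot [577. 273.]
railend [491. 263.]
kettle [ 659. -343.]
mill [ 733. -114.]
front edge [ 255. -343.]
plantball [ 618. -577.]
```

View pics/crop2.png

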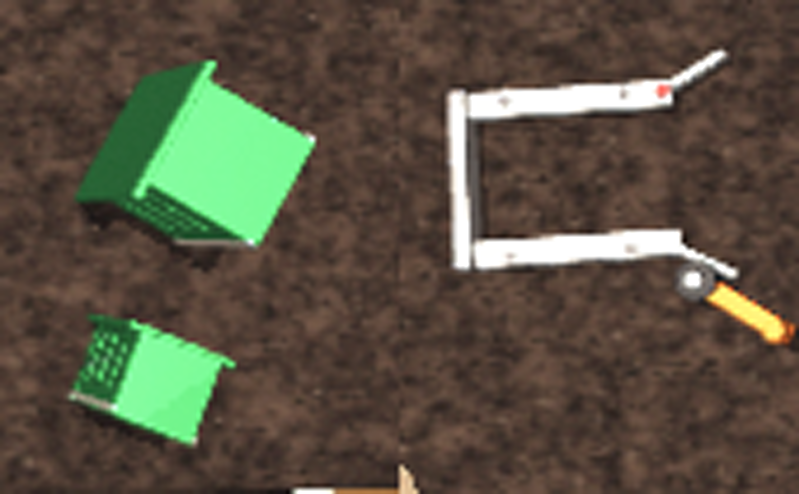

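Crop: A, on the left, is clearly the larger box. Its flange edge runs (212,62)-(140,193) facing up-left, and its rim corners are (313,140) and (255,243), so it opens down-right. Next I compute its geometry.

Run:
```python
from h import *
from scipy.spatial.transform import Rotation as Ro
b=cam('top')
C=lambda x,y,z,o=0: ray(b,(345 if not o else 100)+(x+.5)/4.7-.5-o,(180 if not o else 150)+(y+.5)/4.7-.5,z)[:2]*1000
f1,f2,r1,r2=[C(*p,.116) for p in((212,62),(140,193),(313,140),(255,243))]
print(f1,f2,r1,r2,'len',np.linalg.norm(f1-f2),np.linalg.norm(r1-r2))
d=f2-f1;d/=np.linalg.norm(d);e=r2-r1;e/=np.linalg.norm(e)
fm=(f1+f2)/2;rm=(r1+r2)/2;t=fm-rm
print('fm',fm,'rm',rm,'depth',np.linalg.norm(t),'dir deg',np.degrees(np.arctan2(t[1],t[0])),'edges',np.degrees(np.arctan2(d[1],d[0])),np.degrees(np.arctan2(e[1],e[0])))
D=lambda x,y,z:ray(b,100+(x-400+.5)/4.7-.5,150+(y+.5)/4.7-.5,z)[:2]*1000
for n,p in dict(backT=(457,92,.022),backB=(460,268,.022),railTr=(671,88,.013),railTi=(671,104,.013),railBi=(680,232,.013),railBo=(682,248,.013),TbackI=(471,116,.013),BbackI=(475,244,.013),TbackO=(470,95,.013),BbackO=(477,266,.013),dot=(662,91,.013),flT=(724,52,.013),flB=(735,273,.013),collar=(692,279,.033),pin=(783,330,.05)).items(): print(n,np.round(D(*p)))
print(Ro.from_euler('xyz',ctrl.observe()['ee_rot']).as_matrix().round(3))
```

```text
[ 492.94217914 -329.13927553] [ 424.82747702 -288.12612701] [ 450.81456836 -380.58917905] [ 397.53398177 -347.41174879] len 79.50906235513858 62.76593650785823
fm [ 458.88482808 -308.63270127] rm [ 424.17427507 -364.00046392] depth 65.34838660529579 dir deg 57.91602748767712 edges 148.9470598508433 148.08978110963653
backT [579. 390.]
backB [477. 388.]
railTr [580. 270.]
railTi [571. 270.]
railBi [496. 264.]
railBo [487. 263.]
TbackI [566. 385.]
BbackI [492. 382.]
TbackO [578. 386.]
BbackO [479. 381.]
dot [579. 275.]
flT [601. 239.]
flB [472. 233.]
collar [468. 253.]
pin [438. 199.]
[[-0.    -0.251  0.968]
 [ 0.001  0.968  0.251]
 [-1.     0.001 -0.   ]]
```

```bash
python3 -m crank '[1,50,35,0,0,0,-10, 1,100,70,0,0,0,-20, 1,150,105,0,0,0,-30, 1,200,140,0,0,0,-40, 1,241,165,0,0,0,-46.5, 1,241,165,-50,0,0,-46.5, 1,241,165,-100,0,0,-46.5, 1,241,165,-143,0,0,-46.5, 1,241,165,-143,0,0,-46.5, 1,241,165,-143,0,0,-46.5]' 40
python3 - <<'E'
from h import *
b=cam('top'); cv2.imwrite('pics/p1.png',cv2.resize(b['img'][150:320,320:490],None,fx=3.4,fy=3.4))
E
```

```text
time_s: 1.45
tool_pos: [0.3923, -0.4166, 0.0906]
ee_rot: [-0.351, 1.568, -0.909]
wrist_force: [-0.1, -0.3, 0.5]
grip_width: 0.0002
```

View pics/p1.png

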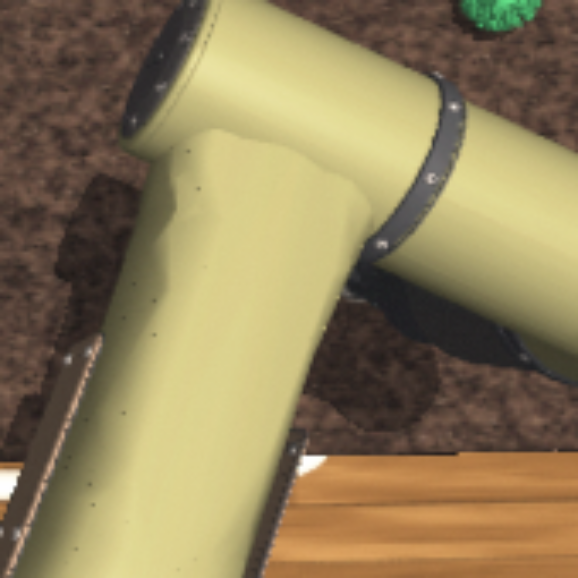

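The arm hides the spot in this view, but the pose is as planned, so I push along (0.53, 0.85).

```bash
python3 -m crank '[1,8,13,0,0,0,0, 1,16,25,0,0,0,0, 1,21,34,0,0,0,0, 1,26,42,0,0,0,0, 1,31,50,0,0,0,0, 1,36,58,0,0,0,0]'
python3 -m crank '[1,5,8,0,0,0,0, 1,10,16,0,0,0,0, 1,15,24,0,0,0,0, 1,20,32,0,0,0,0, 1,25,40,0,0,0,0, 1,28,45,0,0,0,0, 1,31,50,0,0,0,0, 1,34,55,0,0,0,0, 1,34,55,0,0,0,0, 1,34,55,0,0,0,0,  1,34,55,20,0,0,0, 1,10,20,60,0,0,0, 1,-60,-30,110,0,0,0, 1,-110,-70,110,0,0,0, 1,-160,-110,110,0,0,0, 1,-200,-150,110,0,0,0, 1,-240,-190,110,0,0,0]'
python3 - <<'E'
from h import *
b=cam('top'); cv2.imwrite('pics/p2.png',cv2.resize(b['img'][110:290,260:460],None,fx=4,fy=3.3333));
E
```

```text
time_s: 2.25
tool_pos: [0.428, -0.3582, 0.0897]
ee_rot: [-0.855, 1.568, -1.412]
wrist_force: [-4.9, -1.6, 11.1]
grip_width: 0.0
time_s: 4.38
tool_pos: [0.2033, -0.5323, 0.2002]
ee_rot: [-0.502, 1.568, -1.06]
wrist_force: [0.9, -0.6, 1.1]
grip_width: 0.0003
```

View pics/p2.png

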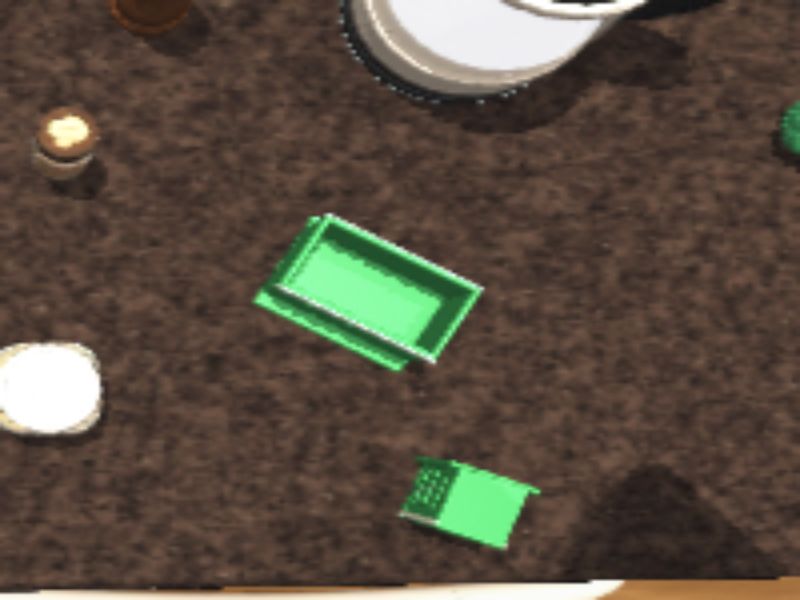

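The box lies on its underside, opening up. Its rim corners are (330,214), (483,290), (434,361) and (277,287) in the crop. Next I locate it.

Run:
```python
from h import *
b=cam('top')
q=[ray(b,260+(x+.5)/4-.5,110+(y+.5)/3.3333-.5,.07)[:2]*1000 for x,y in((330,214),(483,290),(434,361),(277,287))]
q=np.array(q);print(q.round(),'centre',q.mean(0)); t=(q[0]+q[3]-q[1]-q[2])/2;print(np.linalg.norm(t),np.degrees(np.arctan2(t[1],t[0])),'rear mid',(q[1]+q[2])/2,(q[2]+q[1])/2+t/np.linalg.norm(t)*2)
```

```text
[[ 548. -223.]
 [ 487. -321.]
 [ 433. -287.]
 [ 492. -187.]] centre [ 490.03521141 -254.40256074]
115.48011994178204 58.48898117599366 rear mid [ 459.85664557 -303.62825209] [ 460.90197063 -301.92317276]
```

```bash
python3 -m crank '[0.4,50,45,0,0,0,0, 0.4,100,90,0,0,0,0, 0.4,150,135,0,0,0,0, 0.4,200,180,0,0,0,0, 0.4,258,230,0,0,0,0, 0.4,258,230,-50,0,0,0, 0.4,258,230,-50,0,0,0, 0.4,258,230,-50,0,0,0]'
```

```text
time_s: 5.48
tool_pos: [0.4634, -0.3013, 0.1497]
ee_rot: [-0.364, 1.569, -0.922]
wrist_force: [-0.6, -0.9, 1.5]
grip_width: 0.0512
```

```bash
python3 -m crank '[0.4,-2,-1,-30,0,0,0, 0.4,-2,-1,-60,0,0,0, 0.4,-2,-1,-85,0,0,0, 0.4,-2,-1,-105,0,0,0, 0.4,-2,-1,-112,0,0,0, 0.4,-2,-1,-112,0,0,0, 1,-2,-1,-112,0,0,0, 1,-2,-1,-112,0,0,0, 1,-2,-1,-112,0,0,0, 1,-2,-1,-112,0,0,0, 1,-2,-1,-112,0,0,0]' 60
```

```text
time_s: 6.85
tool_pos: [0.4614, -0.3021, 0.0368]
ee_rot: [-0.126, 1.57, -0.684]
wrist_force: [-0.9, -0.2, 5.3]
grip_width: 0.0032
```

```bash
python3 -m crank '[1,8,14,0,0,0,4, 1,16,28,0,0,0,9, 1,24,42,0,0,0,13, 1,32,56,0,0,0,18, 1,40,70,0,0,0,23, 1,49,86,0,0,0,28, 1,59,102,0,0,0,32, 1,59,102,0,0,0,32, 1,59,102,0,0,0,32]'
python3 - <<'E'
from h import *
from scipy.spatial.transform import Rotation as Ro
s=ctrl.observe();print(s['q'].round(2)); y=Ro.from_euler('xyz',s['ee_rot']).as_matrix()[:,1];print(np.degrees(np.arctan2(y[1],y[0])))
a=cam('scene');b=cam('top'); I=np.vstack([a['img'][100:300,100:500],b['img'][100:280,80:480]]);cv2.imwrite('pics/p3.png',cv2.resize(I,None,fx=1.55,fy=1.55))
E
```

```text
time_s: 7.98
tool_pos: [0.5214, -0.1991, 0.0369]
ee_rot: [0.294, 1.568, 0.295]
wrist_force: [1.7, 3.1, 4.2]
grip_width: 0.0032
[-0.01 -0.01 -0.32 -0.   -1.25 -1.56]
90.04050051329634
```

View pics/p3.png

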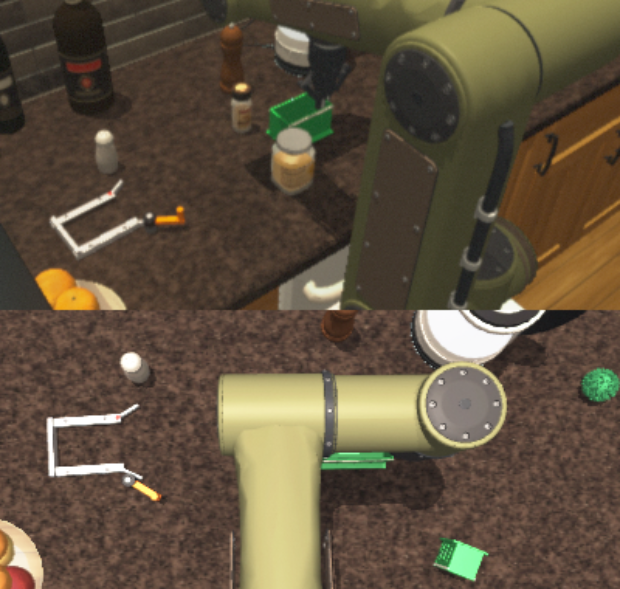

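The scene view shows the box (crop 300,120) behind honey (293,165) and spice (241,108), gripped by its rear wall. In the top view its long edge (325-390, 460) runs level, so the box is square to the gap. I go through now.

```bash
python3 -m crank '[1,-1,20,0,0,0,0, 1,-1,40,0,0,0,0, 1,-1,60,0,0,0,0, 1,-1,80,0,0,0,0, 1,-1,100,0,0,0,0, 1,-1,120,0,0,0,0, 1,-1,140,0,0,0,0, 1,-1,160,0,0,0,0]'
python3 -m crank '[1,0,20,0,0,0,0, 1,0,40,0,0,0,0, 1,0,60,0,0,0,0, 1,0,80,0,0,0,0, 1,0,100,0,0,0,0, 1,0,120,0,0,0,0, 1,0,120,0,0,0,0, 1,0,120,0,0,0,0]'
python3 - <<'E'
from h import *
a=cam('scene');b=cam('top'); I=np.hstack([a['img'][150:310,120:320],b['img'][120:280,80:280]]);cv2.imwrite('pics/p4.png',cv2.resize(I,None,fx=2,fy=2,interpolation=cv2.INTER_CUBIC));print(ctrl.observe()['q'].round(2))
E
```

```text
time_s: 9.07
tool_pos: [0.5195, -0.0403, 0.0369]
ee_rot: [-0.88, 1.569, -0.88]
wrist_force: [0.7, -3.4, 5.4]
grip_width: 0.0034
time_s: 10.07
tool_pos: [0.5196, 0.0815, 0.0368]
ee_rot: [1.013, 1.568, 1.014]
wrist_force: [-1.9, 4.7, 6.3]
grip_width: 0.0028
[ 0.54 -0.1  -0.4  -0.   -1.26 -2.11]
```

View pics/p4.png

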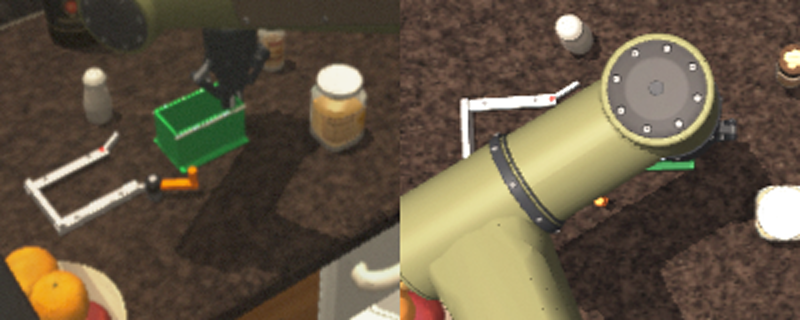

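```bash
python3 -m crank '[1,7,5,0,0,0,1, 1,15,10,0,0,0,2, 1,21,15,0,0,0,2.4, 1,21,15,0,0,0,2.4, 1,21,15,0,0,0,2.4]'
python3 - <<'E'
from h import *
a=cam('scene'); cv2.imwrite('pics/p5.png',cv2.resize(a['img'][180:270,125:245],None,fx=6.5,fy=6.5,interpolation=cv2.INTER_CUBIC))
E
```

```text
time_s: 10.8
tool_pos: [0.5407, 0.0948, 0.0369]
ee_rot: [-0.23, 1.57, -0.188]
wrist_force: [0.8, -1.3, 5.9]
grip_width: 0.0031
```

View pics/p5.png

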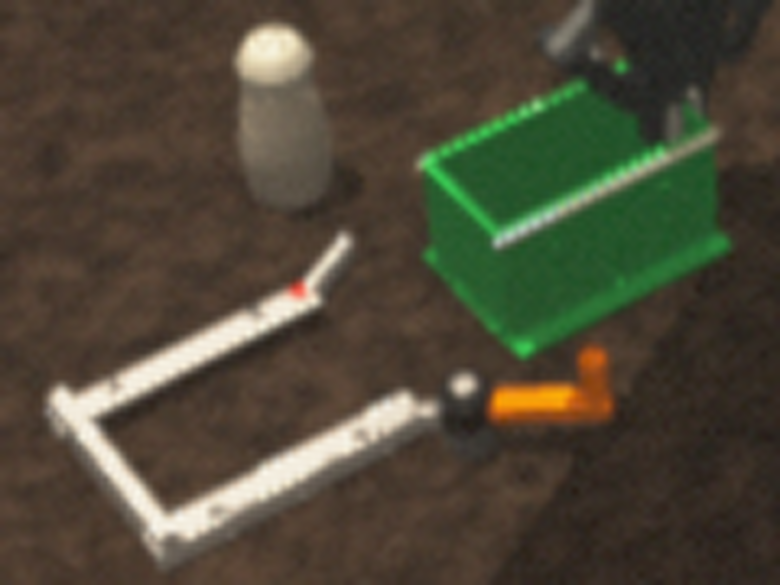

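The enlarged scene crop shows the box with flange corners (425,257), (524,357) and (730,247). The rail ends are at (318,296) and (408,393), and the lock is still open. I measure both in this same camera.

Run:
```python
from h import *
a=cam('scene')
for n,p in dict(bFsalt=(425,257,.0),bFnear=(524,357,.0),bRnear=(730,247,.0),rimFsalt=(423,163,.07),rimFnear=(498,243,.07),rimRnear=(716,132,.07),reddot=(297,290,.013),redEnd_in=(320,304,.013),redEnd_out=(305,283,.013),nearEnd_in=(402,390,.013),nearEnd_out=(414,408,.013),backIn_red=(92,416,.013),backIn_near=(175,515,.013),backOut_red=(62,387,.022),backOut_near=(160,535,.022),collar=(465,383,.033),pin=(592,352,.05)).items():
    print(n,np.round(ray(a,125+(p[0]+.5)/6.5-.5,180+(p[1]+.5)/6.5-.5,p[2])[:2]*1000))
```

```text
bFsalt [580. 210.]
bFnear [498. 205.]
bRnear [503.  91.]
rimFsalt [566. 211.]
rimFnear [502. 210.]
rimRnear [507.  94.]
reddot [582. 273.]
redEnd_in [568. 269.]
redEnd_out [584. 268.]
nearEnd_in [500. 264.]
nearEnd_out [488. 265.]
backIn_red [565. 381.]
backIn_near [492. 376.]
backOut_red [579. 387.]
backOut_near [478. 388.]
collar [470. 248.]
pin [440. 201.]
```

```bash
python3 -m crank '[1,0,12,0,0,0,0.5, 1,-1,24,0,0,0,0.5, 1,-2,36,0,0,0,0.5, 1,-2,48,0,0,0,0.5, 1,-3,58,0,0,0,0.5, 1,-3,66,0,0,0,0.5, 1,-4,74,0,0,0,0.5, 1,-4,82,0,0,0,0.5, 1,-4,82,0,0,0,0.5]'
python3 -m crank '[1,0,8,0,0,0,0, 1,-1,16,0,0,0,0, 1,-1,24,0,0,0,0, 1,-2,32,0,0,0,0, 1,-2,40,0,0,0,0, 1,-2,48,0,0,0,0, 1,-3,56,0,0,0,0, 1,-3,64,0,0,0,0, 1,-3,64,0,0,0,0]'
```

```text
time_s: 12.02
tool_pos: [0.5366, 0.177, 0.0368]
ee_rot: [-0.212, 1.57, -0.161]
wrist_force: [-0.3, -0.9, 6.3]
grip_width: 0.0032
time_s: 13.15
tool_pos: [0.5336, 0.241, 0.0368]
ee_rot: [-0.289, 1.57, -0.239]
wrist_force: [-0.7, -1.0, 5.6]
grip_width: 0.0032
```

```bash
for i in 1; do python3 -m crank '[1,0,6,0,0,0,0, 1,-1,12,0,0,0,0, 1,-1,18,0,0,0,0, 1,-1,21,0,0,0,0, 1,-1,21,0,0,0,0]'; done
python3 -m crank '[1,0,3,0,0,0,0, 1,0,6,0,0,0,0, 1,0,6,0,0,0,0]'
```

```text
time_s: 13.78
tool_pos: [0.5327, 0.2614, 0.0368]
ee_rot: [-0.888, 1.57, -0.837]
wrist_force: [-0.7, -2.8, 5.4]
grip_width: 0.0031
time_s: 14.15
tool_pos: [0.5327, 0.2672, 0.0369]
ee_rot: [-0.907, 1.569, -0.857]
wrist_force: [0.1, -4.9, 6.4]
grip_width: 0.0033
```

```bash
python3 -m crank '[1,0,2,0,0,0,0, 1,0,4,0,0,0,0, 1,0,4,0,0,0,0]'
python3 - <<'E'
from h import *
a=cam('scene'); cv2.imwrite('pics/p6.png',cv2.resize(a['img'][180:270,125:245],None,fx=6.5,fy=6.5,interpolation=cv2.INTER_CUBIC))
E
```

```text
time_s: 14.52
tool_pos: [0.5326, 0.2686, 0.0368]
ee_rot: [-1.695, 1.565, -1.646]
wrist_force: [-0.8, -13.0, 8.7]
grip_width: 0.003
```

View pics/p6.png

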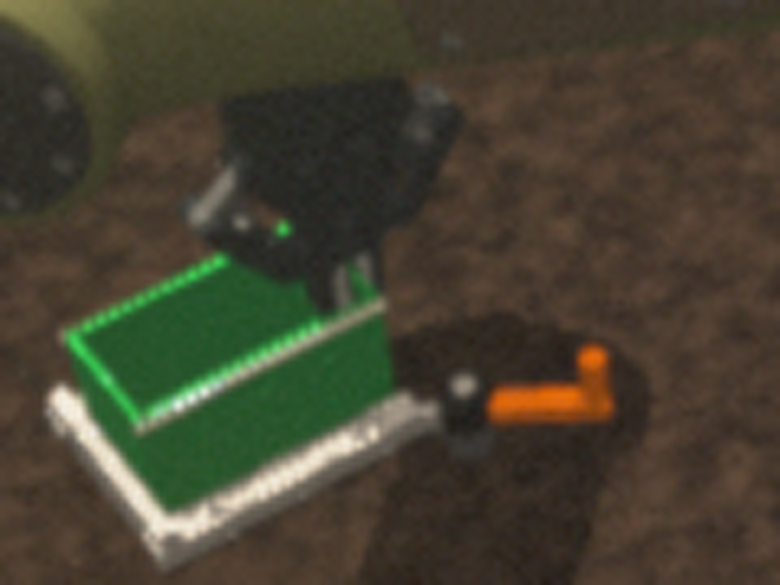

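The box fills the dock up to the back stop and met it at 13 N. The lock is open, with its pin at crop (592,352). I release and move behind the pin.

```bash
python3 -m crank '[0.9,0,-1,0,0,0,0, 0.5,0,-1,0,0,0,0, 0.5,0,-1,0,0,0,0, 0.5,0,-1,0,0,0,0, 0.5,0,-1,0,0,0,0, 0.5,0,-1,20,0,0,0, 0.5,0,-1,45,0,0,0, 0.5,0,-1,75,0,0,0, 1,-30,-20,75,0,0,0, 1,-75,-45,75,0,0,0, 1,-122,-74,75,0,0,0, 1,-122,-74,75,0,0,0, 1,-122,-74,75,0,0,0]'
python3 - <<'E'
from h import *
a=cam('scene'); cv2.imwrite('pics/p7.png',cv2.resize(a['img'][180:270,125:245],None,fx=6.5,fy=6.5,interpolation=cv2.INTER_CUBIC))
E
```

```text
time_s: 16.2
tool_pos: [0.4107, 0.1987, 0.1129]
ee_rot: [0.725, 1.567, 0.777]
wrist_force: [0.4, -0.2, 0.2]
grip_width: -0.0001
```

View pics/p7.png

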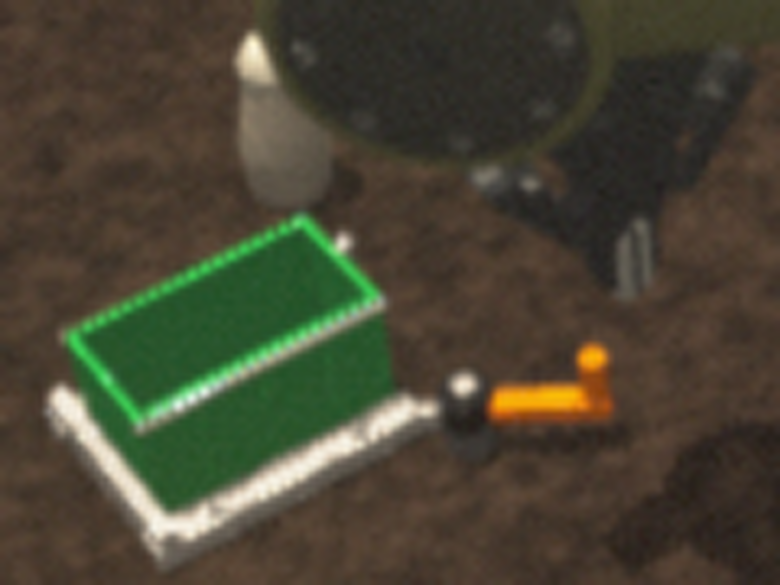

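The box is home and free, with its rim square over the dock. Next comes leg 1 of the lock: down, then push the pin in +x.

```bash
python3 -m crank '[1,-4,-3,-30,0,0,0, 1,-4,-3,-60,0,0,0, 1,-4,-3,-78,0,0,0, 1,-4,-3,-78,0,0,0, 1,4,-3,-78,0,0,0, 1,12,-3,-78,0,0,0, 1,20,-3,-78,0,0,0, 1,28,-3,-78,0,0,0, 1,36,-3,-78,0,0,0, 1,44,-3,-78,0,0,0, 1,52,-2,-78,0,0,0, 1,60,0,-78,0,0,0, 1,68,2,-78,0,0,0, 1,76,4,-78,0,0,0, 1,80,6,-78,0,0,0, 1,80,6,-78,0,0,0]'
python3 - <<'E'
from h import *
a=cam('scene');hsv=cv2.cvtColor(a['img'],cv2.COLOR_BGR2HSV);m=cv2.inRange(hsv,(5,180,120),(20,255,255));m[:, :190]=0;m[:,260:]=0;m[255:]=0;m[:200]=0
ys,xs=np.nonzero(m);print(len(xs));i=ys.argmin();print(xs[i],ys[i],ray(a,xs[i],ys[i]+1.5,.05)*1000)
cv2.imwrite('pics/p8.png',cv2.resize(a['img'][180:270,125:245],None,fx=6.5,fy=6.5,interpolation=cv2.INTER_CUBIC))
E
```

```text
time_s: 18.25
tool_pos: [0.4906, 0.2042, 0.0331]
ee_rot: [-0.502, 1.57, -0.451]
wrist_force: [-0.2, -0.3, -0.7]
grip_width: 0.0001
49
199 224 [494.30407517 222.96121803  50.        ]
```

View pics/p8.png

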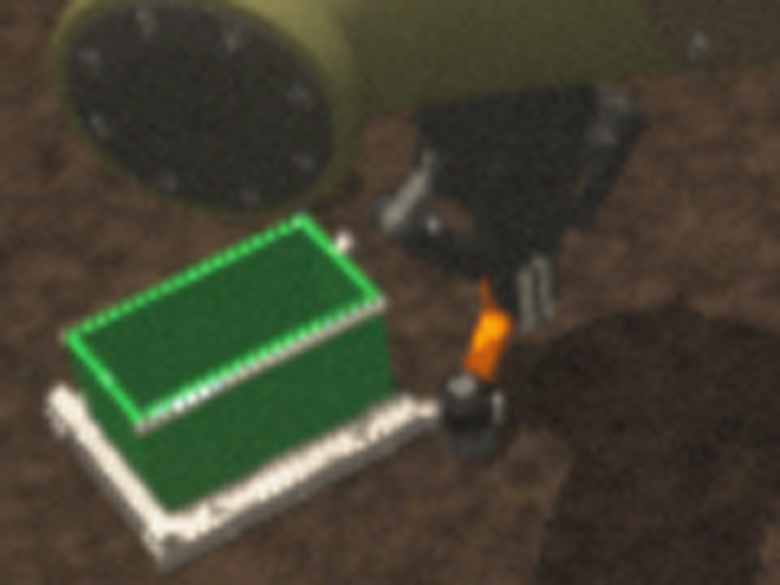

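The arm has turned past half way, with its end at crop (487,290) in front of the fingers. In leg 2 I go below the pin and push +y.

```bash
python3 -m crank '[1,-6,-10,0,0,0,0, 1,-6,-30,0,0,0,0, 1,8,-36,0,0,0,0, 1,22,-36,0,0,0,0, 1,22,-36,0,0,0,0, 1,23,-26,0,0,0,0, 1,24,-18,0,0,0,0, 1,26,-10,0,0,0,0, 1,28,-2,0,0,0,0, 1,30,6,0,0,0,0, 1,32,14,0,0,0,0, 1,33,20,0,0,0,0, 1,33,20,0,0,0,0]'
```

```text
time_s: 19.92
tool_pos: [0.5227, 0.225, 0.0328]
ee_rot: [2.342, 1.57, 2.394]
wrist_force: [0.6, -1.0, -0.1]
grip_width: -0.0001
```

```bash
python3 -m crank '[1,0,4,0,0,0,0, 1,0,8,0,0,0,0, 1,0,8,0,0,0,0]';python3 -m crank '[1,0,3,0,0,0,0, 1,0,3,0,0,0,0]'
```

```text
time_s: 20.3
tool_pos: [0.523, 0.2324, 0.033]
ee_rot: [2.371, 1.571, 2.423]
wrist_force: [-0.3, 0.0, -0.2]
grip_width: -0.0001
time_s: 20.55
tool_pos: [0.523, 0.2331, 0.0329]
ee_rot: [-1.924, 1.567, -1.873]
wrist_force: [1.5, -7.5, 1.6]
grip_width: 0.0005
```

It met the stop at 7.5 N, where expected. I back off and check.

```bash
python3 -m crank '[1,0,-10,0,0,0,0, 1,0,-30,10,0,0,0, 1,0,-50,60,0,0,0, 1,-50,-100,100,0,0,0, 1,-90,-150,120,0,0,0, 1,-120,-200,120,0,0,0, 1,-150,-250,120,0,0,0, 1,-150,-300,120,0,0,0, 1,-150,-300,120,0,0,0, 1,-150,-300,120,0,0,0]'
python3 - <<'E'
from h import *
a=cam('scene');b=cam('top')
A=cv2.resize(a['img'][150:270,100:300],(800,480),interpolation=cv2.INTER_CUBIC)[:,:440];B=cv2.resize(b['img'][110:260,90:300],None,fx=3.2,fy=3.2,interpolation=cv2.INTER_CUBIC)[:480]
I=np.hstack([A[:480],B]);cv2.imwrite('pics/p9.png',cv2.resize(I,None,fx=.72,fy=.72,interpolation=cv2.INTER_AREA)); print(I.shape,ctrl.observe()['tool_pos'])
E
```

```text
time_s: 21.8
tool_pos: [0.3729, -0.0653, 0.1535]
ee_rot: [0.618, 1.569, 0.668]
wrist_force: [0.2, 0.5, -0.5]
grip_width: 0.0001
(480, 1112, 3) [ 0.37320438 -0.06419951  0.15314578]
```

View pics/p9.png

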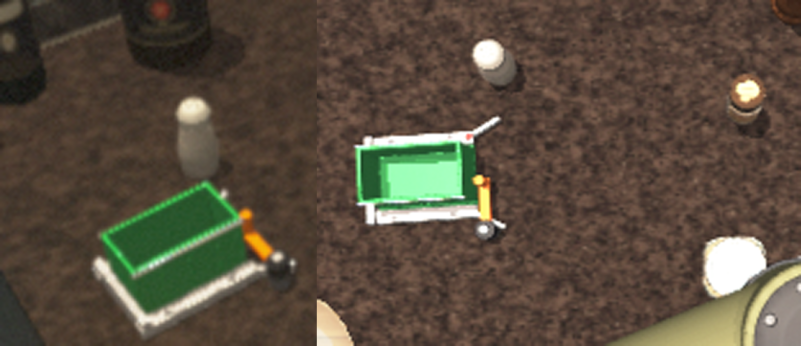

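The arm lies across the mouth behind the box, with its pin at (480,180) and collar at (486,230). The jars and salt stand where they were. I make one numeric check, then hand in.

Run:
```python
from h import *
b=cam('top')
D=lambda x,y,z:ray(b,(x/.72-440)/3.2+90,y/.72/3.2+110,z)[:2]*1000
p=D(480,180,.05);c=D(486,230,.033);d=p-c;print('pin',p,'collar',c,'lock',np.pi/2-0+np.arctan2(d[1],d[0])-np.radians(92.7)+np.pi/2)
q=np.array([D(x,y,.07) for x,y in((358,147),(462,142),(463,199),(361,205))]);print('box',q.mean(0))
s=1.5625
for n,u,v,z in(('honey',735,265,.11),('spice',747,92,.105),('salt',489,53,.09)):print(n,D(u,v,z))
```

```text
pin [521.99915599 251.24720783] collar [465.59980366 248.41115992] lock 1.5739152323981325
box [529.01390335 323.37111126]
honey [419.23034144 -34.8033408 ]
spice [607.40559026 -52.39872011]
salt [659.08648265 231.71905868]
```

The arm points along 2.9° in the world and the locked direction is 2.7°, so the lock is about 3.14 rad. The printed 1.57 came from an offset slip in my formula. The box and jars agree with their targets.

```bash
python3 -c "
from cell import ctrl
print(ctrl.finish_job())"
```

```text
the job is handed in; nothing more can be done
None
```

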